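Melt the glazing chocolate: pan on the induction hob, heat up three clicks

ROBOT

A 7-joint arm with a two-finger parallel gripper is mounted at the origin on the work surface. World frame = base frame: x ahead of the robot, y to its left, z up, the work surface at z = 0. Lengths are in m, angles in rad, forces in N, time in s.
With the tool pointing down it reaches from about 0.4 to 0.85 m from the base axis. Payload 10.4 kg.
Tool frame: the origin (TCP) lies between the finger pads, 19 mm behind the fingertips; this is the grasp point; z points along the fingers, y is the line along which they close (so a half turn about z gives the same grasp; the last joint's range is limited). The gripper opens to 87 mm and grips with 3 to 60 N. Pads are 19 mm wide; open, the fingers measure 117 mm over their backs; the gripper's body (75 mm by 190 mm) begins 51 mm behind the grasp point.
Start: joints at [-1.234, 0.332, -0.065, 1.46, 0.022, 1.35, -0.088], TCP at [0.22, 0.585, 0.241] pointing down, gripper open.
Joint ranges: [-2.6, 2.6], [-0.5, 2.12], [-1.47, 1.34], [0.16, 2.42], [-1.27, 4.41], [0.06, 2.06], [-2.6, 2.6]. Speed limits (rad/s): [2.22, 2.22, 2.79, 2.79, 3.14, 3.14, 3.14].

INTERFACE

Orientations are given as a unit quaternion [x, y, z, w].
In Python, from bench import r, vision gives the robot as it stands.
- The arm moves only by the tool drive_tool, never from a script. Its argument "series" is a list of rows, each a list of 2 entries, a list of its own where there are three numbers: the shift along the world's x, y, z in cm, then the turn about the world's z in degrees. A call has exactly 10 rows; each row shifts and turns the commanded pose from where the row before left it; what a row does not reach is not made up. A row lasts 1/8 s, in which the tool goes at most 62.5 mm and 10.7 degrees, less where a joint would pass 70% of its speed; a pose out of reach is approached as far as the arm can. A call with a gripper value outside its range is refused whole. "hand" is the closure, from 0 (fully open) to 1 (shut), set as the call begins (left out, the last holds). The fingers move at their own pace and stop on an object; "newtons" is the grip in N (left out, the last holds). Time passes only in rows, so rows that do not move let the fingers close, or fill a call up. It gives the time, the measured TCP pose, the force, the opening and the grip force at its end, in the units of the state.
- r.read_state(): the state, without advancing time (a new reading comes with each control period).
- vision.camera(name): name is "scene" or "top"; returns a dict with "color" (400x640x3 uint8, red, green, blue), "intrinsics" (3x3 intrinsics, pixels), "k1" (the pictures are not rectified: a ray, as slopes to the right and down, at radius r is drawn at 1 + k1 r^2 times it, then the intrinsics apply), "R" (3x3) and "t" (3): a world point X has camera coordinates R X + t. Camera axes: x right, y down, z forward; pixel columns grow to the right and rows downward; lengths in m; the calibration is good to about 2 mm. A picture is of the moment at which its call begins. There is no depth.
- r.close_job(): hands the job in; it is judged then, once.
The state is a dict: "time": time; "joint_positions": joint angles; "joint_vel": joint speeds; "joint_torque": joint torques, N m; "ee_pos": TCP position; "eef_rot": TCP orientation; "ft_force": force on the tool from outside, world axes, zero at the start; "torque": the same for the moment, N m; "width": finger opening in m; "grip_force": force on a finger pad.
Only numpy, scipy, OpenCV 4.12 (cv2) and the standard library are available. Lean on these libraries where they do the work, as an engineer would, in place of code of your own. Each camera call takes 0.05 s, during which the arm holds its last target. There are 200 camera calls.

TASK

First set the saucepan of chocolate gently on the induction hob, standing flat inside the printed ring with its handle turned out to a side and not towards the knob. Then turn the heat knob up (clockwise seen from above) by exactly three clicks from where it stands now, and let go. Leave everything else on the table where it is.

Things in the scene. Friction and masses are not known exactly. Their poses are not given: they have to be found in the camera images.
- hob: Fixed countertop induction hob, steel box 370 (x) x 300 (y) x 65 mm high. Origin: centre of its underside, on the table; z up. Its -x side is the front, towards the robot: a steel control strip 88 mm deep, top 60 mm above the table, with the heat knob in its middle (axis 143 mm in front of the hob's centre), a flat red rocker and a flat display (both unused). Behind it black glass, top at 65 mm.
- hob_ring (a point): Centre of the thin white ring printed on the hob's black glass, on the glass surface: 65 mm above the table, 40 mm behind (+x of) the hob's centre. The ring is 183 mm across, the pan 130 mm: it is inside when its centre is within 25 mm of this point. Axes as the hob's: the knob lies 183 mm away towards -x.
- saucepan: Open steel saucepan, 0.45 kg (give or take a fifth), pieces of dark chocolate fixed in it. 130 mm outside diameter, 68 mm high, walls 3 mm. Origin: centre of its underside; z up. The handle points along its own +x: a level black bar 20 mm wide, 16 mm thick, from 87 to 207 mm from the pan's axis, its middle 52 mm above the pan's underside. Starts standing on the table.
- saucepan_handle (a point): Middle of the black handle near its root: 107 mm from the pan's axis, 52 mm above the pan's underside. A good place to grip the handle from above, a finger on each side (20 mm wide). x axis along the handle, away from the pan. Grip firmly (80 N or more): the pan's weight hangs to one side.
- heat_knob (a joint): Angle of the heat knob, rad: 0 at the off stop, growing clockwise seen from above (more heat), 3.77 at the far stop. A sprung detent clicks it into ten positions 24 degrees (0.419 rad) apart, level n at 0.419 n; it needs about 0.1 N m to leave a click, and let go between two it springs to the nearer. Starts at rest at level 0, 1 or 2.
- heat_knob_grip (a point): On the knob's vertical axis, 31 mm above the control strip (91 mm above the table): TCP height to grip, tool down. Black round skirt 48 mm across up to 10 mm above the strip; on it an upright wing 44 mm long, 13 mm wide, up to 38 mm. The frame turns with the knob: x along the wing towards the pointer, which at joint 0 stands 108 degrees counter-clockwise (from above) of the hob's +x.
- heat_knob_pointer (a point): Top of the wing at its pointer end, marked by a white line: 22 mm from the knob's axis, 38 mm above the control strip. Turns with the knob; tick marks that grow with the heat stand round the knob on the strip.
- honey_jar: Closed jar of amber honey with brass lid, 68 mm across, 100 mm high, standing on the table behind the gap between hob and pan. Not to be moved. Origin: centre of its underside.
- brush: Flat pastry brush with wooden handle lying on the table to the left, 175 mm long, 40 mm wide, 12 mm high, along its own x. Not to be moved. Origin: on its underside, 100 mm from the handle's end.
- sprayer: Orange spray bottle with black head, 80 mm across, 181 mm high, on the table to the right. Not to be moved. Origin: centre of its underside.
- sprinkle_tin: White tin with red lid, 60 mm across, 85 mm high, on the table to the right. Not to be moved. Origin: centre of its underside.
- icing_bowl: Empty steel bowl, 150 mm across, 70 mm high, on the table to the right. Not to be moved. Origin: centre of its underside.

How it is judged:
By the outcome, as a careful person would: the job done as asked, in the order asked, and still so for the second after the job is handed in, with the robot touching nothing.
It also fails if it takes over 45 s, if anything falls off the work surface, if the arm or the gripper's body presses on something with over 40 N, if the wrist force passes 120 N, or if a joint passes its speed limit or range.

## Working session

There is one attempt and no reset: what is moved stays moved. The work goes in short steps, Python scripts to look and compute and a tool call to move; the robot and the scene stay as the last step left them, time stands still between calls to the robot, and variables do not carry over. Pictures are saved under pics/ and viewed, at most 10 in all, crops included, and the job is handed in when it is done.

Besides the shell and the picture viewer there is one more tool, called after "Request:" as name([rows], argument=value, ...), one row to a line, values as JSON. drive_tool: Moves the arm, as the interface text tells. Its arguments: {"type":"object","properties":{"series":{"type":"array"},"hand":{"type":"number"},"newtons":{"type":"number"}},"required":["series"]}

```bash
mkdir -p pics
cat > h.py <<'E'
import numpy as np, cv2
from bench import r, vision
def snap(n,f):
    c=vision.camera(n); cv2.imwrite(f,c["color"][:,:,::-1]); np.savez(f+'.npz',**{k:np.array(c[k]) for k in("intrinsics","k1","R","t")}); return c
def ray(c,uv):
    K=np.array(c["intrinsics"]);R=np.array(c["R"]);t=np.array(c["t"])
    p=cv2.undistortPoints(np.array(uv,float).reshape(-1,1,2),K,np.array([float(c["k1"]),0,0,0])).reshape(-1,2)
    return -R.T@t,(R.T@np.c_[p,np.ones(len(p))].T).T
def at(c,uv,z):
    o,d=ray(c,uv); return o+d*((z-o[2])/d[:,2])[:,None]
def proj(c,X):
    K=np.array(c["intrinsics"]);R=np.array(c["R"]);t=np.array(c["t"])
    return cv2.projectPoints(np.array(X,float).reshape(-1,3),cv2.Rodrigues(R)[0],t,K,np.array([float(c["k1"]),0,0,0]))[0].reshape(-1,2)
E
python3 - <<'E'
from h import *
for n in("scene","top"):
    c=snap(n,f"pics/{n}0.png"); print(n,-np.array(c["R"]).T@c["t"])
s=r.read_state(); print(s["ee_pos"],s["eef_rot"],s["width"],s["ft_force"],s["time"])
E
```

```text
scene [1.10269961 0.99216106 1.33353877]
top [0.29619803 0.01676555 1.78931226]
[0.21994088 0.58466336 0.24051532] [ 1.78936081e-01  9.83860475e-01 -6.57787360e-04 -1.10162104e-04] 0.08719134218206454 [0.53540805 0.22114553 0.73801048] 0.1
```

View pics/top0.png

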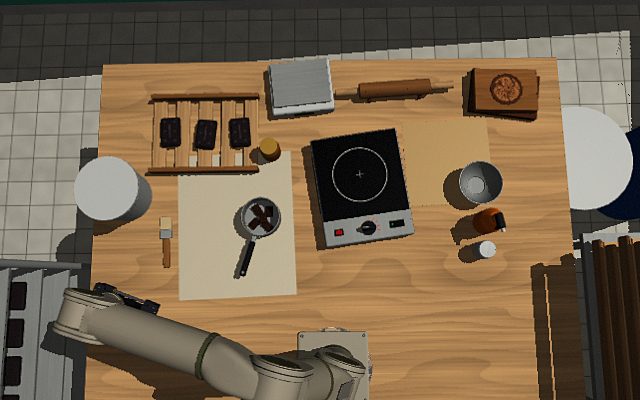

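View pics/scene0.png

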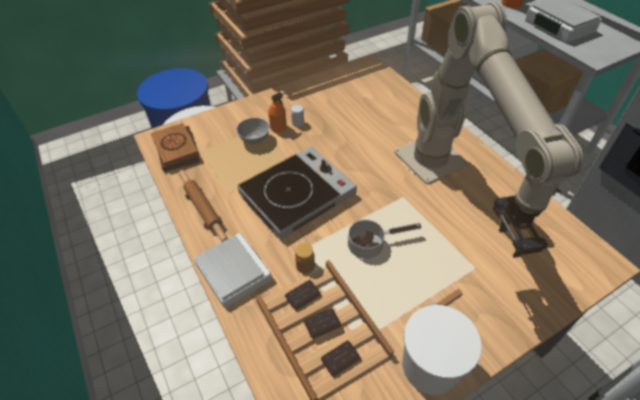

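The top view shows the pan at about (260,217), its handle running to (243,276), the ring at (359,174) and the knob at (367,228). I'll enlarge these areas.

Run:
```python
from h import *
a=cv2.imread("pics/top0.png")
A=cv2.resize(a[190:290,225:305],None,fx=5,fy=5,interpolation=cv2.INTER_CUBIC)
B=cv2.resize(a[210:245,345:390],None,fx=8,fy=8,interpolation=cv2.INTER_CUBIC)
o=np.zeros((500,780,3),np.uint8);o[:500,:400]=A;o[:280,410:770]=B;cv2.imwrite("pics/c1.png",o)
c=np.load("pics/top0.png.npz")
print("ring",at(c,[(359.5,174.5)],.065),"corners",at(c,[(311,140),(402,128),(414,236),(325,248)],.063))
print("pan",at(c,[(260,217)],.068),"handle",at(c,[(253.5,237),(243.5,276)],.06),"jar",at(c,[(270,149)],.1), "knob",at(c,[(367.5,227.5)],.09))
```

```text
ring [[ 0.63371814 -0.09941633  0.065     ]] corners [[ 0.75661579  0.06321232  0.063     ]
 [ 0.79426964 -0.24903409  0.063     ]
 [ 0.42397432 -0.27511497  0.063     ]
 [ 0.38827726  0.02038243  0.063     ]]
pan [[0.49371443 0.23560326 0.068     ]] handle [[0.42795615 0.25792387 0.06      ]
 [0.29996657 0.28998484 0.06      ]] jar [[0.71792765 0.19945268 0.1       ]] knob [[ 0.45184568 -0.11965624  0.09      ]]
```

View pics/c1.png

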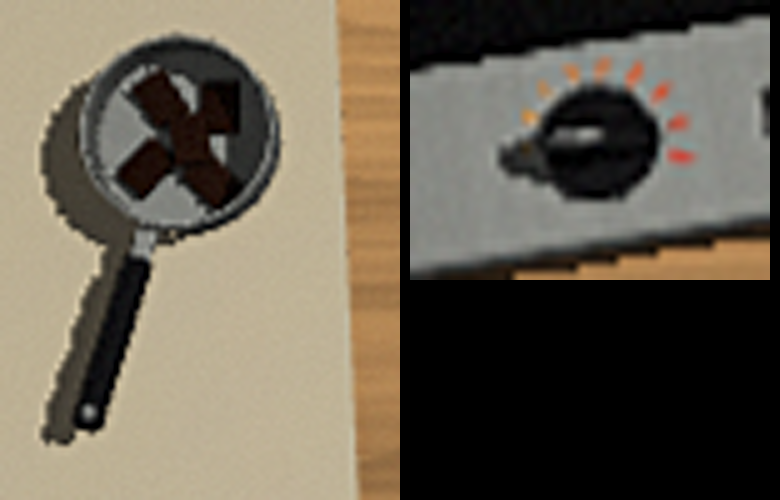

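Pan rim centre is at crop (180,133), and the handle runs (143,258) to (90,428). The pointer's white line runs left from the knob at (550–605,131), which looks like level 1. I'll check that numerically.

Run:
```python
from h import *
c=np.load("pics/top0.png.npz"); a=cv2.imread("pics/top0.png").astype(int)
p=lambda x,y:((x+.5)/5-.5+225,(y+.5)/5-.5+190)
pan=at(c,[p(180,133)],.068)[0]; h=at(c,[p(143,258),p(90,428)],.060)
d=h[1]-h[0]; print("pan",pan,"h",h,np.degrees(np.arctan2(d[1],d[0])),np.degrees(np.arctan2(*(h[1]-pan)[1::-1])),np.linalg.norm((h[1]-pan)[:2]))
ring=np.array([.6337,-.0994]);yaw=np.radians(6.6);K=ring-.183*np.array([np.cos(yaw),np.sin(yaw)]);print("knob",K)
for n in range(3):
    t=yaw+np.radians(108-24*n); print(n,proj(c,[[*(K+s*np.array([np.cos(t),np.sin(t)])),.098] for s in(0,.011,.022)]).round(1).tolist())
print(a[222:232,357:376].sum(2)//3)
```

```text
pan [0.49636972 0.23361466 0.068     ] h [[0.41400513 0.2588194  0.06      ]
 [0.30260643 0.29298259 0.06      ]] 162.95053271887255 162.96524381538154 0.20265429212761124
knob [ 0.45191278 -0.1204335 ]
0 [[367.9, 227.2], [364.9, 228.7], [361.9, 230.1]]
1 [[367.9, 227.2], [364.6, 227.3], [361.2, 227.4]]
2 [[367.9, 227.2], [364.8, 226.0], [361.7, 224.7]]
[[137 135 137 144 145 154  98  40   9  10  12  11  13  11   7   8  81 147
  133]
 [139 137 135 146 156  99  26   8  13  15  19  21  21  24  20  13  17  99
  145]
 [141 138 133 145 102  30   8  16  19  10  11  11  18  17  15  12   5  33
   90]
 [139 140 140 157  64   7   5   9   2   0   7   6  11  14  11  13  13   7
   20]
 [143 145 147 103  42   5  81  91  87 132 143 104  33  17  18  21  17  11
    0]
 [151  98  88  48  22  52  74  76  78 105  94  68  27  20  23  21  23  22
    5]
 [ 87  44  40  50  24  26  23  28  25  25  11   4  10  11  10  12   8   3
    0]
 [ 36  45  46  53  48   5   0   0   4   0   0   7   0   7   0   6  15   9
   21]
 [ 34  42  46  49  52  13   1   2   5   0   8  16  17  15  19  22  19  12
   84]
 [ 52  35  38  24  47  33  11  16  11  17  19  22  20  18  23  21   9  11
  132]]
```

Request:
drive_tool([
  [[3,-6,0],5],
  [[3,-5,0],0],
  [[3,-5,0],0],
  [[2,-4,0],0],
  [[2,-4,0],0],
  [[2,-4,0],0],
  [[1,-3,0],0],
  [[1,-1,0],0],
  [[0,0,0],0],
  [[0,0,0],0],
], hand=0)

```text
time: 1.35
ee_pos: [0.3874, 0.2704, 0.2411]
eef_rot: [0.135, 0.991, -0.0, -0.0]
ft_force: [-0.1, 0.7, -1.1]
width: 0.0871
grip_force: 0.0
```

The white line is horizontal in the image, so the knob stands at level 1. Now I'll descend onto the handle.

Request:
drive_tool([
  [[0.5,-0.4,-3],-1.5],
  [[0.5,-0.3,-3],0],
  [[0,0,-3],0],
  [[0,0,-3],0],
  [[0,0,-2.5],0],
  [[0,0,-2],0],
  [[0,0,-1.3],0],
  [[0,0,-1],0],
  [[0,0,0],0],
  [[0,0,0],0],
])

```text
time: 2.6
ee_pos: [0.3983, 0.2624, 0.0538]
eef_rot: [0.149, 0.989, 0.0, 0.0]
ft_force: [-0.7, -0.7, 0.3]
width: 0.0868
grip_force: 0.0
```

Request:
drive_tool([
  [[0,0,0],0],
  [[0,0,0],0],
  [[0,0,0],0],
  [[0,0,0],0],
  [[0,0,0],0],
  [[0,0,0],0],
  [[0,0,0],0],
  [[0,0,0],0],
  [[0,0,0],0],
  [[0,0,0],0],
], hand=1, newtons=60)

```text
time: 3.85
ee_pos: [0.398, 0.2621, 0.0533]
eef_rot: [0.149, 0.989, 0.0, -0.0]
ft_force: [0.5, 1.7, -0.3]
width: 0.0192
grip_force: 59.4
```

Request:
drive_tool([
  [[0,0,0.3],0],
  [[0,0,0.7],0],
  [[0,0,1.2],0],
  [[0,0,1.8],0],
  [[0,0,2],0],
  [[0,0,2],0],
  [[0,0,2],0],
  [[0,0,1.5],0],
  [[0,0,1],0],
  [[0,0,0.5],0],
])

```text
time: 5.1
ee_pos: [0.398, 0.2621, 0.1837]
eef_rot: [0.149, 0.989, 0.0, 0.0]
ft_force: [-0.1, -0.6, -4.2]
width: 0.0193
grip_force: 59.5
```

Run:
```python
from h import *
s=r.read_state();print(s["ft_force"],s["torque"],s["ee_pos"])
a=snap("scene","pics/s1.png")["color"][:,:,::-1];b=snap("top","pics/t1.png")["color"][:,:,::-1]
o=np.hstack([cv2.resize(a[150:300,300:450],None,fx=2.6,fy=2.6),cv2.resize(b[160:310,190:340],None,fx=2.6,fy=2.6)])
cv2.imwrite("pics/c2.png",o)
```

```text
[-0.07851683 -0.62687881 -4.23839524] [0.15299527 0.34390766 0.00302024] [0.3979738  0.26210402 0.18366993]
```

View pics/c2.png

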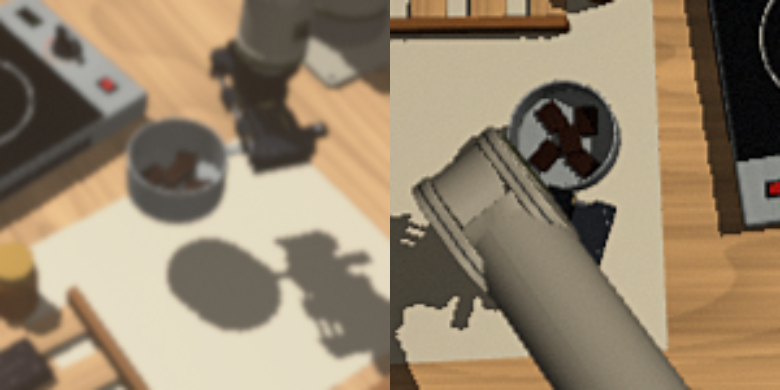

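The pan hangs level in the grip, with its rim centre at crop (565,135) in the right panel. Now I'll carry it over the ring.

Request:
drive_tool([
  [[0.3,-0.3,0],-1],
  [[0.7,-0.8,0.3],-2],
  [[1.2,-1.3,0.4],-3],
  [[1.3,-1.5,0.3],-4],
  [[1.3,-1.6,0],-4],
  [[1.3,-1.6,0],-4],
  [[1.3,-1.6,0],-4],
  [[1.3,-1.6,0],-4],
  [[1.3,-1.6,0],-4],
  [[1.3,-1.5,0],-4],
])

```text
time: 6.45
ee_pos: [0.5119, 0.127, 0.1933]
eef_rot: [0.434, 0.901, 0.0, 0.0]
ft_force: [-0.4, -0.4, -4.7]
width: 0.0194
grip_force: 59.5
```

Request:
drive_tool([
  [[1.5,-1.7,0],-4],
  [[1.5,-1.7,0],-4],
  [[1.5,-1.7,0],-4],
  [[1.5,-1.7,0],-4],
  [[1.5,-1.7,0],-4],
  [[1.3,-1.5,0],-4],
  [[1.2,-1.3,0],-4],
  [[0.8,-0.7,0],-3],
  [[0.2,-0.5,0],-1],
  [[0,0,0],0],
])

```text
time: 7.7
ee_pos: [0.6209, 0.0031, 0.1932]
eef_rot: [0.663, 0.748, -0.0, -0.0]
ft_force: [0.3, -0.1, -5.0]
width: 0.0194
grip_force: 59.5
```

Run:
```python
from h import *
s=r.read_state();print(s["ft_force"],s["torque"],s["ee_pos"],s["eef_rot"])
a=snap("scene","pics/s2.png")["color"][:,:,::-1];b=snap("top","pics/t2.png")["color"][:,:,::-1]
o=np.hstack([cv2.resize(a[120:270,210:360],None,fx=2.6,fy=2.6),cv2.resize(b[100:250,290:440],None,fx=2.6,fy=2.6)])
cv2.imwrite("pics/c3.png",o)
```

```text
[ 0.32307609 -0.11743982 -5.01549703] [0.23364264 0.07608728 0.01093553] [0.62087702 0.00305127 0.19319895] [ 6.63360531e-01  7.48299937e-01 -3.95341022e-05 -9.04897576e-05]
```

View pics/c3.png

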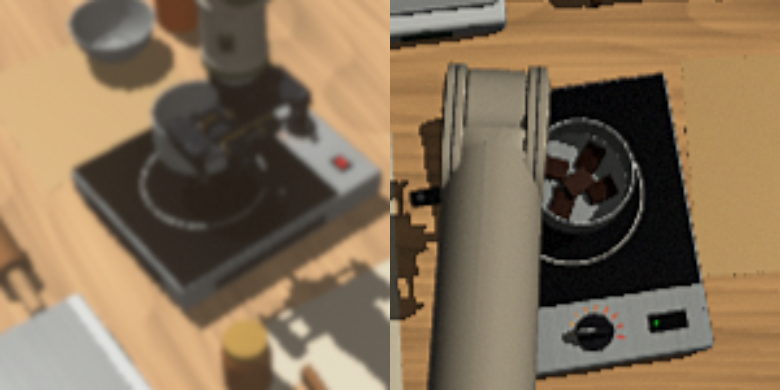

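The rim is centred at crop (578,173) in the right panel, near the ring, and still level. I'll lower it most of the way and compute the offset.

Run:
```python
from h import *
c=np.load("pics/t2.png.npz"); print(at(c,[(362.3,166.5)],.207),"ring .634,-.099")
```

```text
[[ 0.63108687 -0.09914634  0.207     ]] ring .634,-.099
```

Request:
drive_tool([
  [[0,0,-0.5],0],
  [[0,0,-1],0],
  [[0,0,-1.2],0],
  [[0,0,-1.2],0],
  [[0,0,-1],0],
  [[0,0,-0.8],0],
  [[0,0,-0.5],0],
  [[0,0,-0.3],0],
  [[0,0,-0.2],0],
  [[0,0,0],0],
])

```text
time: 9.05
ee_pos: [0.6211, 0.0031, 0.1264]
eef_rot: [0.663, 0.748, 0.0, 0.0]
ft_force: [0.2, -0.4, -4.7]
width: 0.0196
grip_force: 59.5
```

Request:
drive_tool([
  [[0,0,-0.2],0],
  [[0,0,-0.1],0],
  [[0,0,-0.1],0],
  [[0,0,-0.1],0],
  [[0,0,-0.05],0],
  [[0,0,-0.05],0],
  [[0,0,-0.05],0],
  [[0,0,-0.05],0],
  [[0,0,0],0],
  [[0,0,0],0],
])

```text
time: 10.3
ee_pos: [0.6211, 0.0032, 0.1194]
eef_rot: [0.663, 0.748, 0.0, 0.0]
ft_force: [-0.6, 1.8, -2.0]
width: 0.0194
grip_force: 59.5
```

Request:
drive_tool([
  [[0,0,-0.05],0],
  [[0,0,0],0],
  [[0,0,-0.05],0],
  [[0,0,0],0],
  [[0,0,0],0],
  [[0,0,0],0],
  [[0,0,0],0],
  [[0,0,0],0],
  [[0,0,0],0],
  [[0,0,0],0],
])

```text
time: 11.55
ee_pos: [0.6211, 0.0032, 0.1184]
eef_rot: [0.663, 0.748, 0.0, 0.0]
ft_force: [1.2, 3.3, 0.4]
width: 0.0192
grip_force: 59.5
```

Request:
drive_tool([
  [[0,0,0],0],
  [[0,0,0],0],
  [[0,0,0],0],
  [[0,0,0],0],
  [[0,0,0],0],
  [[0,0,1],0],
  [[0,0,2],0],
  [[0,0,3],0],
  [[0,0,3],0],
  [[0,0,2],0],
], hand=0)

```text
time: 12.8
ee_pos: [0.6216, 0.0029, 0.2316]
eef_rot: [0.663, 0.748, 0.001, 0.001]
ft_force: [0.0, -0.3, 0.4]
width: 0.0869
grip_force: 0.0
```

Request:
drive_tool([
  [[-1,0,1],0],
  [[-3,-1,0],-2],
  [[-4,-2,0],-2],
  [[-4,-3,0],-2],
  [[-3,-3,0],0],
  [[-2,-2,0],0],
  [[0,-1,0],0],
  [[0,0,0],0],
  [[0,0,0],0],
  [[0,0,0],0],
])

```text
time: 14.05
ee_pos: [0.4513, -0.1162, 0.2381]
eef_rot: [0.701, 0.713, -0.0, -0.0]
ft_force: [0.2, -0.1, 0.2]
width: 0.0867
grip_force: 0.0
```

Run:
```python
from h import *
s=r.read_state();print(s["ft_force"],s["ee_pos"],s["eef_rot"])
a=snap("scene","pics/s3.png")["color"][:,:,::-1];b=snap("top","pics/t3.png")["color"][:,:,::-1]
o=np.hstack([cv2.resize(a[120:270,210:360],None,fx=2.6,fy=2.6),cv2.resize(b[110:260,290:440],None,fx=2.6,fy=2.6)])
cv2.imwrite("pics/c4.png",o)
```

```text
[ 0.2248315  -0.09519082  0.21904511] [ 0.45133523 -0.11619758  0.23809579] [ 7.01185900e-01  7.12978428e-01 -3.07765021e-04 -9.46505640e-06]
```

View pics/c4.png

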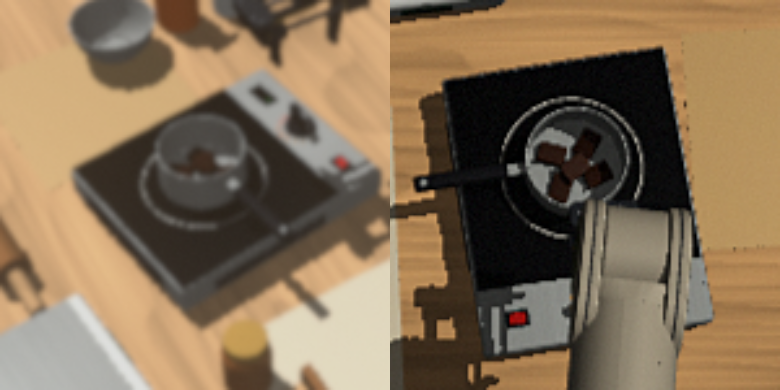

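The pan stands flat inside the ring, centred around right-panel (577,160), with its handle out to the left. I'll go down onto the knob wing and grip it.

Request:
drive_tool([
  [[0,-0.4,-2],0],
  [[0,0,-3],0],
  [[0,0,-3],0],
  [[0,0,-2.5],0],
  [[0,0,-2],0],
  [[0,0,-1],0],
  [[0,0,-0.7],0],
  [[0,0,-0.4],0],
  [[0,0,0],0],
  [[0,0,0],0],
])

```text
time: 15.4
ee_pos: [0.4513, -0.121, 0.0927]
eef_rot: [0.702, 0.713, 0.0, 0.0]
ft_force: [-0.2, 0.8, 0.5]
width: 0.0869
grip_force: 0.0
```

Request:
drive_tool([
  [[0,0,0],0],
  [[0,0,0],0],
  [[0,0,0],0],
  [[0,0,0],0],
  [[0,0,0],0],
  [[0,0,0],0],
  [[0,0,0],0],
  [[0,0,0],0],
  [[0,0,0],0],
  [[0,0,0],0],
], hand=1, newtons=30)

```text
time: 16.65
ee_pos: [0.4549, -0.1209, 0.0931]
eef_rot: [0.701, 0.713, 0.002, 0.004]
ft_force: [20.3, -0.7, -17.6]
width: 0.0127
grip_force: 30.0
```

Request:
drive_tool([
  [[0.1,0,0],0],
  [[0.1,0,0],0],
  [[0.1,0,0],0],
  [[0.1,0,0],0],
  [[0,0,0],0],
  [[0,0,0],0],
  [[0,0,0],0],
  [[0,0,0],0],
  [[0,0,0],0],
  [[0,0,0],0],
])

```text
time: 17.9
ee_pos: [0.4553, -0.1209, 0.0929]
eef_rot: [0.702, 0.713, 0.0, 0.0]
ft_force: [-0.6, 0.6, 9.3]
width: 0.0128
grip_force: 30.0
```

Run:
```python
from h import *
s=r.read_state();print({k:np.round(s[k],4).tolist() for k in("ft_force","torque","ee_pos","eef_rot","joint_positions")})
```

```text
{'ft_force': [-0.5521, 0.5859, 9.2526], 'torque': [0.0647, 0.286, 0.0716], 'ee_pos': [0.4553, -0.1209, 0.0929], 'eef_rot': [0.7016, 0.7126, 0.0004, 0.0002], 'joint_positions': [-0.4326, 0.1512, 0.6421, 2.0549, -0.1103, 0.9675, 0.2823]}
```

Centred with low forces. Now I'll turn clockwise, in two halves.

Request:
drive_tool([
  [[0,0,0],-4],
  [[0,0,0],-6],
  [[0,0,0],-6],
  [[0,0,0],-6],
  [[0,0,0],-6],
  [[0,0,0],-5],
  [[0,0,0],-3],
  [[0,0,0],0],
  [[0,0,0],0],
  [[0,0,0],0],
])

```text
time: 19.15
ee_pos: [0.4568, -0.1213, 0.093]
eef_rot: [0.887, 0.461, 0.002, 0.001]
ft_force: [9.0, -3.1, -2.2]
width: 0.0128
grip_force: 30.0
```

Request:
drive_tool([
  [[0.1,0,0],-4],
  [[0.1,-0.1,0],-6],
  [[0,0,0],-6],
  [[0,0,0],-6],
  [[0,0,0],-6],
  [[0,0,0],-5],
  [[0,0,0],-3],
  [[0,0,0],0],
  [[0,0,0],0],
  [[0,0,0],0],
])

```text
time: 20.4
ee_pos: [0.458, -0.1227, 0.0929]
eef_rot: [0.986, 0.164, 0.001, 0.001]
ft_force: [3.5, -3.9, 3.5]
width: 0.0128
grip_force: 30.0
```

Run:
```python
from h import *
s=r.read_state();q=s["eef_rot"];print(np.degrees(2*np.arctan2(q[1],q[0])),s["torque"])
```

```text
18.897877193112286 [-0.7841782  -0.71020268  0.05128121]
```

Request:
drive_tool([
  [[0,0,0],0],
  [[0,0,0],0],
  [[0,0,0],0],
  [[0,0,0],0],
  [[0,0,0],0],
  [[0,0,1],0],
  [[0,0,2],0],
  [[0,0,3],0],
  [[0,0,4],0],
  [[0,0,4],0],
], hand=0)

```text
time: 21.65
ee_pos: [0.4568, -0.1222, 0.2342]
eef_rot: [0.986, 0.164, 0.0, 0.0]
ft_force: [0.8, 1.3, 0.1]
width: 0.0867
grip_force: 0.0
```

Request:
drive_tool([
  [[0,3,3],0],
  [[0,5,2],0],
  [[0,5,0],0],
  [[0,5,0],0],
  [[0,5,0],0],
  [[0,5,0],0],
  [[0,4,0],0],
  [[0,2,0],0],
  [[0,0,0],0],
  [[0,0,0],0],
])

```text
time: 22.9
ee_pos: [0.4575, 0.2162, 0.2825]
eef_rot: [0.987, 0.163, 0.0, 0.0]
ft_force: [0.1, 0.3, 0.3]
width: 0.0873
grip_force: 0.0
```

Run:
```python
from h import *
s=r.read_state();print(s["ft_force"],s["ee_pos"],s["time"])
b=snap("top","pics/t4.png")["color"][:,:,::-1]
o=np.hstack([cv2.resize(b[110:260,290:440],None,fx=2.6,fy=2.6),cv2.resize(b[205:245,345:385],None,fx=9.75,fy=9.75,interpolation=cv2.INTER_CUBIC)])
cv2.imwrite("pics/c5.png",o)
c=np.load("pics/t4.png.npz");K=np.array([.4540,-.1209]);yaw=np.radians(6.6)
for n in range(3,6):
    t=yaw+np.radians(108-24*n); p=proj(c,[[*(K+s*np.array([np.cos(t),np.sin(t)])),.098] for s in(0,.011,.022)]); print(n,(390+(p-[345,205])*[9.75,9.75]-[0,390]*np.array([0,1])).round().tolist(), (p-[345,205])[:,1]*9.75)
```

```text
[0.130837   0.25423578 0.28779849] [0.45746441 0.2162011  0.28252987] 22.9
3 [[615.0, 211.0], [592.0, 187.0], [569.0, 163.0]] [210.6793886  186.83373504 163.02394867]
4 [[615.0, 211.0], [603.0, 180.0], [592.0, 149.0]] [210.6793886  179.7359596  148.85148849]
5 [[615.0, 211.0], [617.0, 178.0], [619.0, 145.0]] [210.6793886  177.98487632 145.35482629]
```

View pics/c5.png

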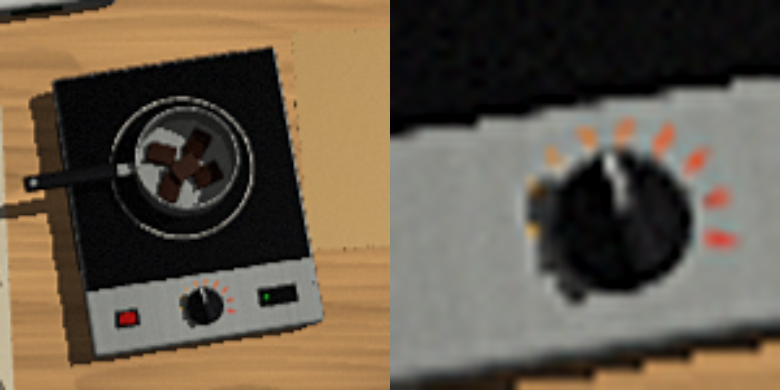

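The white line runs from (607,155) to (625,205). That matches level 4, three clicks up from level 1. The pan is untouched inside the ring.

```bash
python3 -c "
from bench import r
print(r.close_job())"
```

```text
the job is handed in; nothing more can be done
None
```

The saucepan stands flat inside the ring with its handle out to the left, the knob was turned up three clicks from level 1 to level 4 and let go, and the job was handed in with about 23 s on the robot's clock; no verdict came back.

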